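Set the tube roller's speed selector to mark six and start it

ROBOT

A 6-joint arm with a two-finger parallel gripper is mounted at the origin on a cart in front of the work surface, level with it; the furniture and walls round the work are solid. World frame = base frame: x ahead of the robot, y to its left, z up, the work surface at z = 0. Lengths are in m, angles in rad, forces in N, time in s.
With the tool pointing down it reaches from about 0.325 to 1 m from the base axis. Payload 5.1 kg.
Tool frame: the origin (TCP) lies between the finger pads; the fingertips stand r.tip_reach ahead of it and the grasp point (between the pads) lies 8 mm behind it (r.tip_reach is the distance from the TCP to the fingertips, in m); y points along the fingers, z is the direction in which the jaws open and shut, and the axes are right-handed (so a half turn about y gives the same grasp; the last joint's range is limited). The gripper opens to 85 mm and grips with 20 to 120 N. Pads are 22 mm wide; open, the fingers measure 114 mm over their backs; the gripper's body (76 mm by 85 mm) begins 54 mm behind the grasp point. The pads swing forward as they close: fully open they stand 13 mm farther back than shut.
Start: joints at [1.26, 0.124, 1.65, -0, 1.367, -0.083], TCP at [0.147, 0.633, 0.242] pointing down, gripper open.
Joint ranges: [-2.61, 2.61], [-1.02, 2.33], [0.03, 2.71], [-1.35, 4.49], [0.32, 2.68], [-2.91, 2.91]. Speed limits (rad/s): [2.57, 2.57, 3.14, 3.14, 3.14, 3.14].

INTERFACE

Orientations are given as a rotation vector (axis times angle).
In Python, from cell import r gives the robot as it stands.
- The arm moves only by the tool servo_tool, never from a script. Its arguments are lists of equal length, an entry for each row: "turn": the turn, a rotation vector about the tool's x, y, z in degrees, a list of three; "linear": the shift along the tool's x, y, z in cm, a list of three; "grip": the gripper's target within -1 to 1 (shut at 1, half-way at 0, fully open at -1). In form: {"turn": [[rx, ry, rz], ...], "linear": [[tx, ty, tz], ...], "grip": [grip, ...]}. A call has 1 to 8 rows; each row shifts and turns the commanded pose from where the row before left it, along the tool's axes as they then stand; what a row does not reach is not made up. A row lasts 1/8 s, in which the tool goes at most 62.5 mm and 10.7 degrees, less where a joint would pass 70% of its speed; a pose out of reach is approached as far as the arm can. A call with a gripper value outside its range is refused whole. The fingers move at their own pace and stop on an object; "force" is the grip in N (left out, the last holds). Time passes only in rows, so rows that do not move let the fingers close. It gives the time, the measured TCP pose, the force and the opening at its end, in the units of the state.
- r.read_state(): the state, without advancing time (a new reading comes with each control period).
- r.get_image(name): name is "scene" or "side" or "wrist"; returns the picture (480x640x3 uint8, blue, green, red); there is no depth.
- r.camera_model(name): a dict with "K" (3x3 intrinsics, pixels), "k1" (the pictures are not rectified: a ray, as slopes to the right and down, at radius r is drawn at 1 + k1 r^2 times it, then the intrinsics apply), "eye" and "orientation" of the camera in the world. Camera axes: x right, y down, z forward; pixel columns grow to the right and rows downward; lengths in m; the calibration is good to about 2 mm. A picture is of the moment at which its call begins: read the wrist's pose just before it. camera_model takes no time and is no camera call; for the wrist camera it gives the pose at the moment of the call.
- r.close_job(): hands the job in, once; it reports no verdict.
The state is a dict: "time_s": time; "joint_positions": joint angles; "joint_vel": joint speeds; "effort": joint torques, N m; "tcp_pos": TCP position; "orientation": TCP orientation; "force": force on the tool from outside, world axes, zero at the start; "moment": the same for the moment, N m; "width": opening from 0.0 (shut) to 1.0 (fully open).
Only numpy, scipy, OpenCV 4.12 (cv2) and the standard library are available. Lean on these libraries where they do the work, as an engineer would, in place of code of your own. Each camera call takes 0.05 s, during which the arm holds its last target.

TASK

Get the tube roller mixer going at speed six: with a fingertip against the side of its pointer knob, click the speed selector round clockwise to the sixth of its eight marks, counted from the anticlockwise (slow) end, and leave it resting in that click. Only then start the rollers by pressing the raised near half of the rocker switch fully down with a fingertip. Work gently, grip nothing, and leave the sample tubes on the rollers and the things standing round the mixer where they are.

Things in the scene. Friction and masses are not known exactly. Their poses are not given: they have to be found in the camera images.
- mixer: white tube-roller mixer, fixed. Origin: on the worktop under it; front edge at x = -125, back at +135, sides at y = -125 and +125 (x to its back, y left, z up). The front 92 mm is a control panel sloping 11.4 degrees, 42 to 60 mm above the worktop; behind it four black rollers along y (26 mm diameter, tops 86 mm up, the first at x = +14) carry the tubes, between cheeks as high.
- selector_axis (a point): where the speed selector's axis meets the panel surface. Frame fixed to the panel: x up the slope (to the mixer's back), y left, z out of the panel along the axis. Eight white dots, growing from slow to fast, lie 38 mm from the axis; seen from above the first is 105 degrees anticlockwise of x, each next one 30 degrees clockwise.
- speed_selector (a joint): selector angle, rad: 0 at the first (slowest) mark, growing clockwise from above; mark n is at (n-1) x 0.5236, mark six at 2.618. A sprung detent pulls it into the nearest mark; past halfway it snaps on by itself. A click takes about 0.06 N m (2 to 3 N on the bar 22 mm from the axis). Stops lie 0.06 rad beyond marks one and eight. Starts in mark one, two or three.
- speed_knob: black pointer knob of the selector. Origin on the axis at the panel surface; x along the pointer's nose (white line on top), z along the axis. A round skirt, 52 mm diameter, reaches 7.5 mm above the panel; on it stands a bar 12 to 14 mm wide, tapering to 4 mm at the nose from 18 mm out, from 24 mm behind the axis to 33 mm in front, top 27 mm above the panel. Push on its side to turn it.
- drive_rocker (a joint): angle of the drive rocker, rad: 0 off (near half raised), 0.40 on (near half fully down). It snaps over at the middle and stays where it is put; takes about 3 to 4 N at the press point.
- rocker_press (a point): point to press: on the top face of the near half of the white rocker switch (in a black frame), 15.5 mm from its pivot, moves with the rocker. The rocker is 24 mm wide (y) and 46 mm long (x). When off, this point is about 18 mm above the panel; pressing drives it about 6 mm down. A small black dot marks this half.
- rocker_pivot (a point): pivot of the rocker, 7 mm above the panel surface, 122 mm to the right of the selector axis. Frame as that of selector_axis.
- tube_front: sample tube with red cap, 80 long, 14 diameter, lying loose in the groove between the first and second roller, top 91 mm above the worktop. Origin at the underside of its middle. Leave alone.
- tube_mid: the same, in the groove behind. Leave alone.
- tube_back: the same, in the last groove. Leave alone.
- marker_pen: white marker pen with blue cap, 128 long, 17 high, lying in front of the mixer. Origin under its middle. Leave alone.
- vial_dark: dark vial with white cap, 33 diameter, 73 high, standing to the right of the mixer. Origin under its middle. Leave alone.
- bench_timer: white bench timer, 62 x 66 x 18, lying to the left of the mixer. Origin under its middle. Leave alone.

How it is judged:
On the way, in this order (a step that is already met when the one before it is completed fails the run):
1. the selector rests in mark six while the drive is still off (value of joint speed_selector between 2.47 and 2.77 rad and value of joint drive_rocker below 0.12 rad), for 0.3 s.
2. the rocker is pressed over to on (value of joint drive_rocker above 0.34 rad), for 0.2 s.
At the end, for the whole second after the job is handed in: The speed selector is at rest in mark six (within 0.12 rad of 2.618), the drive rocker is on (beyond 0.34 of its 0.40 rad), and the tubes and the things round the mixer are within 20 mm of where they began (value of joint speed_selector between 2.5 and 2.74 rad and velocity of joint speed_selector between -0.05 and 0.05 rad/s and value of joint drive_rocker above 0.34 rad and distance of each of tube_front, tube_mid, tube_back, marker_pen, vial_dark, bench_timer from where it was at the start of the episode below 0.02 m); the robot touches nothing.
It fails at once if the knob is gripped or forced (more than 20 N between fingers and knob) (contact force between the fingers and speed_knob above 20 N).
It fails at once if a sample tube is shifted or lifted by more than 20 mm (distance of any of tube_front, tube_mid, tube_back from where it was at the start of the episode above 0.02 m).
It fails at once if the pen, vial or timer is shifted or lifted by more than 20 mm (distance of any of marker_pen, vial_dark, bench_timer from where it was at the start of the episode above 0.02 m).
It also fails if it takes over 51 s, if anything falls off the work surface, if the arm or the gripper's body presses on something with over 40 N, if the wrist force passes 120 N, or if a joint passes its speed limit or range.

## Working session

There is one attempt and no reset: what is moved stays moved. The work goes in short steps, Python scripts to look and compute and a tool call to move; the robot and the scene stay as the last step left them, time stands still between calls to the robot, and variables do not carry over. Pictures are saved under pics/ and viewed, and the job is handed in when it is done.

Besides the shell and the picture viewer there is one more tool, called after ">>>" in YAML: its name, and indented under it one key for each argument. servo_tool: Moves the arm, as the interface text tells. Its arguments: {"type":"object","properties":{"turn":{"type":"array"},"linear":{"type":"array"},"grip":{"type":"array"},"force":{"type":"number"}},"required":["turn","linear","grip"]}

```bash
ls; mkdir -p pics
python3 - <<'E'
from cell import r
import cv2,numpy as np
s=r.read_state(); print({k:np.round(v,3) for k,v in s.items()}); print(r.tip_reach)
for n in ["scene","side","wrist"]:
    m=r.camera_model(n); print(n,m)
    cv2.imwrite(f"pics/{n}0.png",r.get_image(n))
E
```

```text
pics
{'time_s': np.float64(0.0), 'joint_positions': array([ 1.26 ,  0.125,  1.652, -0.   ,  1.367, -0.083]), 'joint_vel': array([ 0.001,  0.   , -0.001,  0.002,  0.001, -0.001]), 'effort': array([-1.0000e-03, -4.2359e+01, -3.6546e+01, -0.0000e+00,  7.0000e-03,
        0.0000e+00]), 'tcp_pos': array([0.147, 0.633, 0.241]), 'orientation': array([-1.565,  0.179, -0.179]), 'force': array([ 0.728, -0.543,  0.095]), 'moment': array([0.038, 0.003, 0.035]), 'width': np.float64(1.002)}
0.011
scene {'K': array([[499.57841369,   0.        , 323.73048115],
       [  0.        , 499.57841369, 241.58891423],
       [  0.        ,   0.        ,   1.        ]]), 'k1': 0.038383292867604286, 'eye': array([ 0.01592851, -0.35153501,  0.65712301]), 'orientation': array([-2.07458913,  1.04751909, -0.45332994])}
side {'K': array([[581.9973405 ,   0.        , 313.1342176 ],
       [  0.        , 581.9973405 , 231.14636924],
       [  0.        ,   0.        ,   1.        ]]), 'k1': -0.1683622666167098, 'eye': array([ 0.50759301, -0.76268312,  0.38808222]), 'orientation': array([-1.94844946,  0.06693675, -0.030802  ])}
wrist {'K': array([[417.15296898,   0.        , 317.07441354],
       [  0.        , 417.15296898, 241.46980605],
       [  0.        ,   0.        ,   1.        ]]), 'k1': -0.05281577089831275, 'eye': array([0.08002865, 0.64884304, 0.37260193]), 'orientation': array([2.2804709 , 1.81420514, 0.24846815])}
```

View pics/scene0.png

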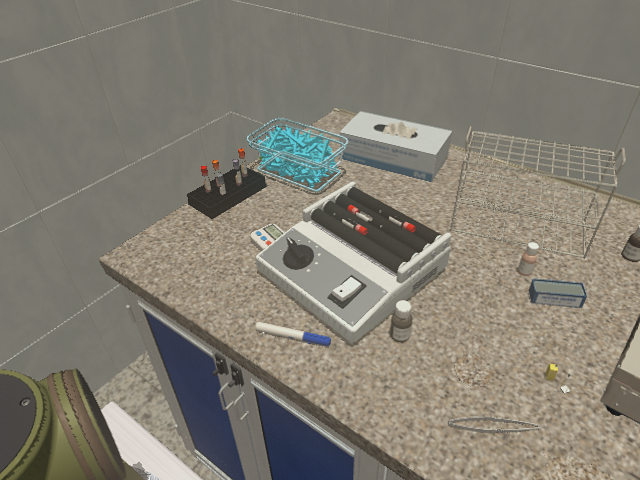

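View pics/side0.png

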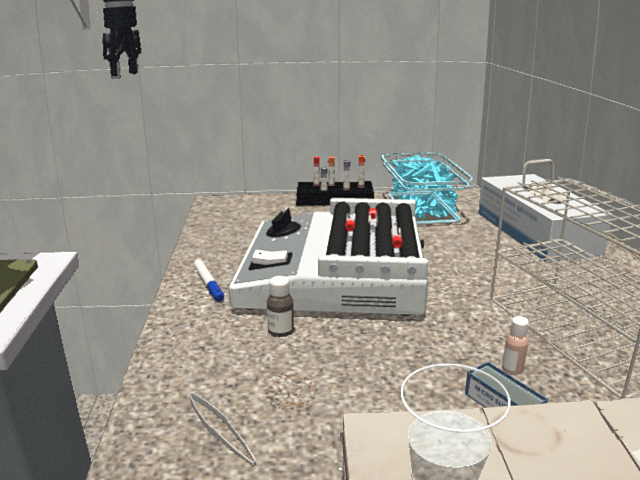

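View pics/wrist0.png

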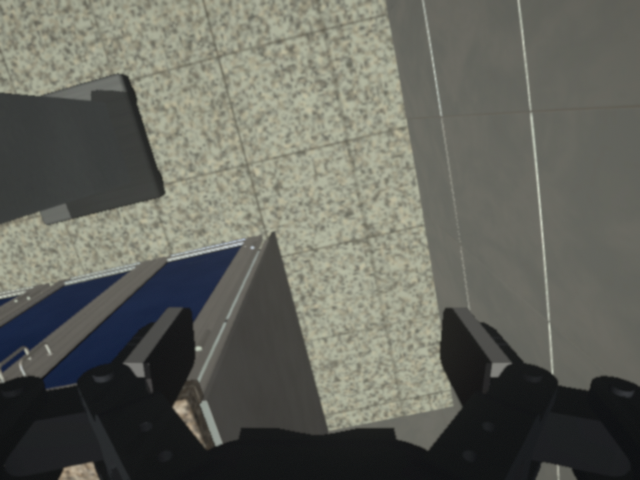

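The scene view shows the mixer with its knob near (297,252), the rocker at (347,289), the pen at (293,333) and the vial at (402,322). In the side view the knob is at (283,222) and the rocker at (269,258). I'll enlarge both.

Run:
```python
import cv2
a=cv2.imread("pics/scene0.png")[200:350,240:440]; cv2.imwrite("pics/scene0c.png",cv2.resize(a,None,fx=4,fy=4,interpolation=cv2.INTER_CUBIC))
a=cv2.imread("pics/side0.png")[190:340,225:425]; cv2.imwrite("pics/side0c.png",cv2.resize(a,None,fx=4,fy=4,interpolation=cv2.INTER_CUBIC))
```

```text
(no output)
```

View pics/scene0c.png

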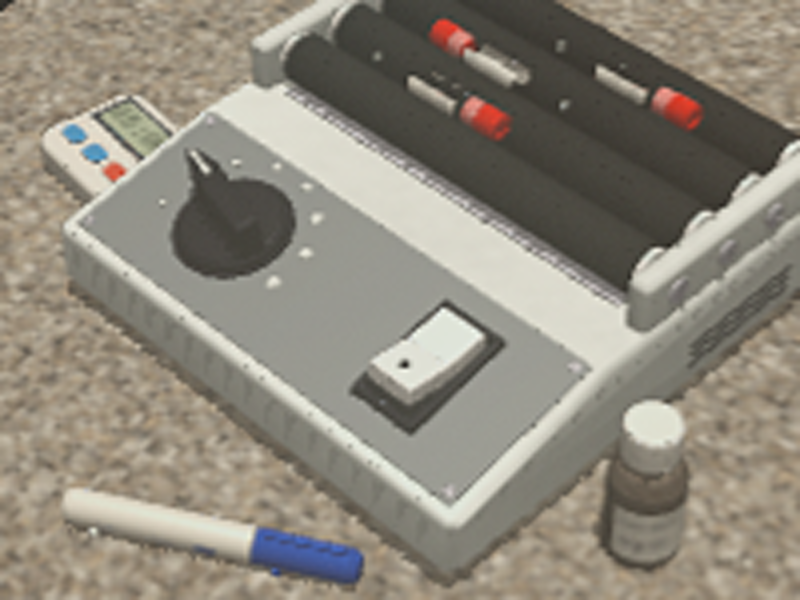

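View pics/side0c.png

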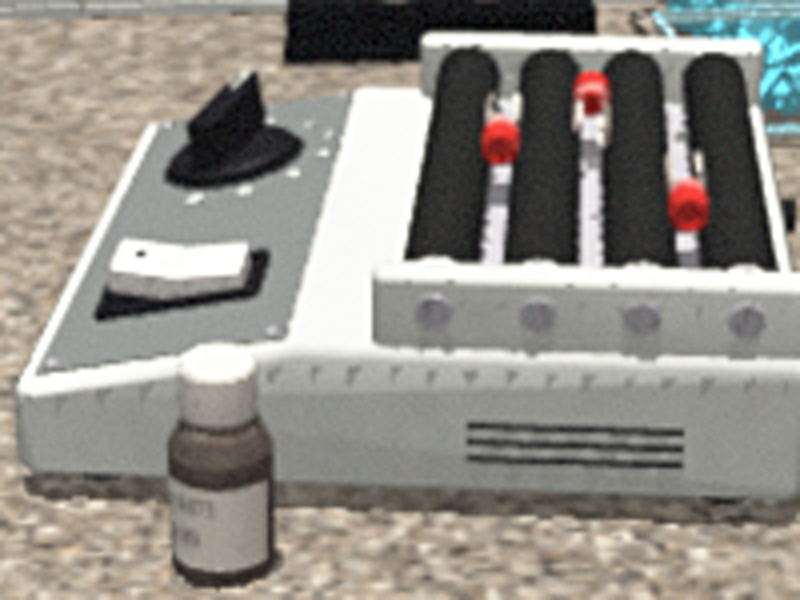

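```bash
cat > h.py <<'E'
import cv2,numpy as np
from scipy.spatial.transform import Rotation as R
def proj(m,P):
    P=np.atleast_2d(P); C=R.from_rotvec(m["orientation"]).inv().apply(P-m["eye"])
    s=C[:,:2]/C[:,2:]; r2=(s**2).sum(1,keepdims=True); s=s*(1+m["k1"]*r2)
    return s*[m["K"][0,0],m["K"][1,1]]+[m["K"][0,2],m["K"][1,2]]
def ray(m,uv):
    uv=np.atleast_2d(np.array(uv,float)).reshape(-1,1,2)
    s=cv2.undistortPoints(uv,m["K"],np.array([m["k1"],0,0,0,0])).reshape(-1,2)
    d=R.from_rotvec(m["orientation"]).apply(np.c_[s,np.ones(len(s))])
    return m["eye"],d/np.linalg.norm(d,axis=1,keepdims=True)
def plane(m,uv,z):
    e,d=ray(m,uv); return e+d*((z-e[2])/d[:,2:])
def tri(m1,a,m2,b):
    e1,d1=ray(m1,a);e2,d2=ray(m2,b);out=[]
    for u,v in zip(d1,d2):
        A=np.c_[u,-v];t=np.linalg.lstsq(A,e2-e1,rcond=None)[0]
        p,q=e1+u*t[0],e2+v*t[1];out.append(np.r_[(p+q)/2,np.linalg.norm(p-q)])
    return np.array(out)
E
python3 - <<'E'
from h import *
from cell import r
def centroid(im,pts,w=5):
    g=cv2.cvtColor(im,cv2.COLOR_BGR2GRAY).astype(float);o=[]
    for x,y in pts:
        xi,yi=int(round(x)),int(round(y));p=g[yi-3:yi+4,xi-3:xi+4];q=np.clip(p-np.median(p)-15,0,None)
        Y,X=np.mgrid[yi-3:yi+4,xi-3:xi+4];o.append([(q*X).sum()/q.sum(),(q*Y).sum()/q.sum()])
    return np.array(o)
sc=cv2.imread("pics/scene0.png");sd=cv2.imread("pics/side0.png")
A=np.array([(236,161),(277,166),(307,186),(317,217),(306,252),(274,282)])/4+[239.6,199.6]
B=np.array([(308,122),(328,135),(324,152),(293,173),(246,190),(195,200)])/4+[224.6,189.6]
A=centroid(sc,A);B=centroid(sd,B);print(A.round(1),B.round(1))
ms,md=r.camera_model("scene"),r.camera_model("side")
T=tri(ms,A,md,B);print((T*1000).round(1))
from scipy.optimize import least_squares
t=np.deg2rad(11.4)
def fr(yaw): return R.from_euler('z',yaw)*R.from_euler('y',-t)
an=np.deg2rad(105-30*np.arange(8));D=np.c_[38*np.cos(an),38*np.sin(an),0*an]/1000
def f(p): 
    P=p[:3]+fr(p[3]).apply(D[2:]); return np.r_[(proj(ms,P)-A).ravel(),(proj(md,P)-B).ravel()]
best=min((least_squares(f,np.r_[T[:,:3].mean(0),y]) for y in np.linspace(-3,3,7)),key=lambda s:s.cost)
p=best.x;print("axis",p[:3].round(4),"yaw deg",np.rad2deg(p[3]).round(2),"cost",best.cost);print(best.fun.reshape(-1,2).round(1))
F=fr(p[3])
q=p[:3]+F.apply([[0,-.122,.007],[-.0155,-.122,.018]]);print("pivot,press",q.round(4),proj(ms,q).round(1),proj(md,q).round(1))
print("black dot expected crop", ((proj(ms,q)-[240,200])*4).round(0),((proj(md,q)-[225,190])*4).round(0))
# nose tip (33,0,27) at each mark
for n in range(4):
    a=an[n];v=p[:3]+F.apply([[.033*np.cos(a),.033*np.sin(a),.027]]);print(n+1,((proj(ms,v)-[240,200])*4).round(0),((proj(md,v)-[225,190])*4).round(0))
np.save("pose.npy",p)
E
```

```text
[[298.5 240. ]
 [310.5 239. ]
 [317.5 244.3]
 [318.7 254.1]
 [316.  262.7]
 [307.9 269.9]] [[301.5 220.6]
 [308.7 224.3]
 [307.3 229. ]
 [297.9 232.7]
 [285.7 237.1]
 [273.3 239.1]]
[[540.3 118.1  56.9   1.8]
 [551.9  99.   58.6   4.8]
 [548.6  80.2  58.    4.5]
 [532.2  64.7  56.8   0.6]
 [513.5  56.6  53.8   1.4]
 [494.2  59.7  49.8   0.9]]
axis [0.5117 0.0953 0.0514] yaw deg 349.51 cost 11.796934200236057
[[ 1.2  0.2]
 [-1.   2.3]
 [-0.8  2.1]
 [ 0.4  0.2]
 [-0.1  0.1]
 [-0.1 -0.4]
 [ 1.7 -0.2]
 [-1.  -1.1]
 [-1.2 -1.3]
 [ 0.5  0. ]
 [ 1.  -0.3]
 [ 1.1 -0.4]]
pivot,press [[ 0.4882 -0.0244  0.0583]
 [ 0.4711 -0.0212  0.066 ]] [[345.3 289.2]
 [337.6 291.3]] [[268.7 256.4]
 [256.2 250.8]]
black dot expected crop [[421. 357.]
 [391. 365.]] [[175. 266.]
 [125. 243.]]
1 [[161. 163.]] [[216.  69.]]
2 [[189. 140.]] [[257.  62.]]
3 [[226. 130.]] [[289.  64.]]
4 [[261. 134.]] [[304.  73.]]
```

```bash
cat > fit.py <<'E'
from h import *
from scipy.optimize import least_squares
t=np.deg2rad(11.4)
def fr(yaw): return R.from_euler('z',yaw)*R.from_euler('y',-t)
an=np.deg2rad(105-30*np.arange(8));D=np.c_[38*np.cos(an),38*np.sin(an),0*an]/1000
def fit(obs,p0):
    def f(p): return np.concatenate([(proj(m,p[:3]+fr(p[3]).apply(D[np.array(ix)-1]))-uv).ravel() for m,ix,uv in obs])
    s=least_squares(f,p0); return s.x,f(s.x).reshape(-1,2)
E
python3 - <<'E'
from fit import *
from cell import r
ms,md=r.camera_model("scene"),r.camera_model("side")
A=(np.array([(162,202),(236,161),(277,166),(307,186),(317,217),(306,252),(274,282)])+.5)/4-.5+[240,200]
B=(np.array([(328,135),(324,152),(293,173),(246,190),(195,200)])+.5)/4-.5+[225,190]
p,res=fit([(ms,[1,3,4,5,6,7,8],A),(md,[4,5,6,7,8],B)],[.51,.09,.051,-.18])
print(p.round(4),np.rad2deg(p[3]));print(res.round(1))
F=fr(p[3]);q=p[:3]+F.apply([[0,-.122,.007],[-.0155,-.122,.018]]);print(q.round(4),((proj(ms,q)-[240,200])*4).round(0),((proj(md,q)-[225,190])*4).round(0))
for n in range(4):
    a=an[n];v=p[:3]+F.apply([[.033*np.cos(a),.033*np.sin(a),.027]]);print(n+1,((proj(ms,v)-[240,200])*4).round(0),((proj(md,v)-[225,190])*4).round(0))
np.save("pose.npy",p)
s=r.read_state();M=R.from_rotvec(s["orientation"]).as_matrix();print("tool axes cols\n",M.round(3))
m=r.camera_model("wrist");print(M.T@(m["eye"]-s["tcp_pos"]));print("cam axes in tool\n",(M.T@R.from_rotvec(m["orientation"]).as_matrix()).round(3))
E
```

```text
[ 0.5103  0.095   0.0515 -0.1551] -8.884895743780385
[[ 0.6  0.2]
 [ 0.1  0.7]
 [-0.1  0.5]
 [-0.2  0.4]
 [-0.1  0.4]
 [-0.3  0.3]
 [-0.2 -0.2]
 [ 0.1 -0.3]
 [-0.2 -0. ]
 [ 0.2 -0.2]
 [ 0.3 -0.3]
 [ 0.6 -0.8]]
[[ 0.4901 -0.0254  0.0583]
 [ 0.4729 -0.0227  0.0661]] [[426. 355.]
 [396. 364.]] [[180. 266.]
 [130. 245.]]
1 [[158. 166.]] [[210.  70.]]
2 [[186. 143.]] [[251.  63.]]
3 [[223. 132.]] [[284.  63.]]
4 [[258. 135.]] [[300.  72.]]
tool axes cols
 [[ 0.974 -0.001  0.226]
 [-0.226 -0.002  0.974]
 [-0.    -1.    -0.002]]
[-0.0685765  -0.1314553   0.00045097]
cam axes in tool
 [[-0.001  0.962  0.272]
 [ 0.001 -0.272  0.962]
 [ 1.     0.001 -0.   ]]
```

Pose fit: the selector axis is at (0.510, 0.095, 0.0515), yaw is -8.9°, and residuals are under 1 px. The knob's nose covers dot 2, so the selector starts in mark two. Next I'll work out the approach with the tool aligned to the panel.

```bash
cat > go.py <<'E'
from fit import *
from cell import r
p=np.load("pose.npy");F=fr(p[3])
def knobpose(phi,x,y,h,tip):
    """tool pose: tool z along nose direction phi(deg, ccw), tool x = -knob y; tip height h above panel; mm"""
    K=F*R.from_euler('z',phi,degrees=True)
    k=K.as_matrix();T=np.c_[-k[:,1],-k[:,2],k[:,0]]
    return p[:3]+K.apply([x/1e3,y/1e3,(h+tip)/1e3]),R.from_matrix(T)
def delta(pos,Rt):
    s=r.read_state();Rc=R.from_rotvec(s["orientation"])
    print("t",round(s["time_s"],2),"tcp",s["tcp_pos"].round(4),"F",s["force"].round(2),"w",round(float(s["width"]),3),"tip",round(r.tip_reach,4))
    print("target",pos.round(4),"lin(cm, cur tool)",(Rc.inv().apply(pos-s["tcp_pos"])*100).round(2),"turn deg",np.rad2deg((Rc.inv()*Rt).as_rotvec()).round(2),"lin(in target tool)",(Rt.inv().apply(pos-s["tcp_pos"])*100).round(2))
E
python3 - <<'E'
from go import *
delta(*knobpose(75,28,32,80,11))
E
```

```text
t 0.15 tcp [0.1467 0.6327 0.2413] F [-0.63 -0.57 -0.25] w 1.001 tip 0.011
target [0.475  0.1362 0.136 ] lin(cm, cur tool) [ 43.2   10.59 -40.93] turn deg [  2.    10.81 -11.26] lin(in target tool) [ 47.35  18.25 -32.85]
```

>>> servo_tool:
  turn:
    - [0,0,0]
    - [0,0,0]
    - [0,0,0]
    - [0,0,0]
    - [0,0,0]
    - [0,0,0]
    - [0,0,0]
    - [0,0,0]
  linear:
    - [4,0.5,-3.8]
    - [4,0.5,-3.8]
    - [4,0.5,-3.8]
    - [4,0.5,-3.8]
    - [4,0.5,-3.8]
    - [4,0.5,-3.8]
    - [4,0.5,-3.8]
    - [4,0.5,-3.8]
  grip: [1,1,1,1,1,1,1,1]
  force: 20

```text
time_s: 1.15
tcp_pos: [0.3904, 0.2631, 0.2021]
orientation: [-1.563, 0.178, -0.179]
force: [0.5, 0.7, -0.3]
width: -0.001
```

Run:
```python
from go import *
delta(*knobpose(75,28,32,80,11))
```

```text
t 1.15 tcp [0.3904 0.2631 0.2021] F [ 0.47  0.72 -0.35] w -0.001 tip 0.011
target [0.475  0.1362 0.136 ] lin(cm, cur tool) [ 11.1    6.61 -10.45] turn deg [  1.89  10.81 -11.24] lin(in target tool) [11.41  8.52 -8.57]
```

>>> servo_tool:
  turn:
    - [0,0,0]
    - [0,0,0]
    - [0,0,0]
    - [1,5.4,-5.6]
    - [1,5.4,-5.6]
    - [0,0,0]
  linear:
    - [3.7,1,-3.5]
    - [3.7,1,-3.5]
    - [3.7,1,-3.5]
    - [0,0,0]
    - [0,0,0]
    - [0,0,0]
  grip: [1,1,1,1,1,1]

```text
time_s: 1.9
tcp_pos: [0.473, 0.1374, 0.1716]
orientation: [-1.529, 0.169, -0.479]
force: [-0.4, -0.2, -0.4]
width: 0.0
```

Run:
```python
from go import *
delta(*knobpose(75,28,32,80,11))
m=r.camera_model("wrist");im=r.get_image("wrist");cv2.imwrite("pics/w1.png",im)
print(proj(m,p[:3]+F.apply(D)).round(1))
np.save("w1cam.npy",m,allow_pickle=True)
```

```text
t 1.9 tcp [0.473  0.1374 0.1716] F [-0.35 -0.21 -0.43] w 0.0 tip 0.011
target [0.475  0.1362 0.136 ] lin(cm, cur tool) [-0.44  3.53 -0.21] turn deg [-0.05  0.08 -0.16] lin(in target tool) [-0.45  3.53 -0.2 ]
[[320.6 248.4]
 [328.3 276.1]
 [320.4 302.8]
 [299.8 321.6]
 [272.1 328.2]
 [244.  321.3]
 [222.4 302.4]
 [213.  275.8]]
```

View pics/w1.png

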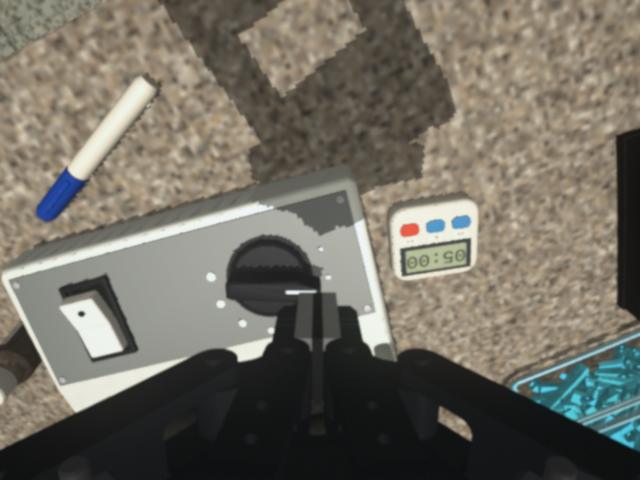

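The wrist view shows dot 1 at (320,249), dot 2 at (327,277), dot 8 at (211,277), dot 7 at (221,304) and dot 6 at (242,323). All are within 2 px of prediction. The pointer's white line runs (286,292)–(315,292); I'll check which mark that matches.

Run:
```python
from go import *
m=np.load("w1cam.npy",allow_pickle=True).item()
for n in range(3):
    K=F*R.from_euler('z',105-30*n,degrees=True)
    print(n+1,proj(m,p[:3]+K.apply([[.012,0,.027],[.032,0,.027],[-.024,0,.027]])).round(0).tolist())
ms,md=r.camera_model("scene"),r.camera_model("side")
A=(np.array([(162,202),(236,161),(277,166),(307,186),(317,217),(306,252),(274,282)])+.5)/4-.5+[240,200]
B=(np.array([(328,135),(324,152),(293,173),(246,190),(195,200)])+.5)/4-.5+[225,190]
W=np.array([[320.5,249],[327.5,277.3],[211,277],[221,304],[242.5,323]])
q,res=fit([(ms,[1,3,4,5,6,7,8],A),(md,[4,5,6,7,8],B),(m,[1,2,8,7,6],W)],p)
print(q.round(4),np.rad2deg(q[3]));print(res.round(1)[-5:]); np.save("pose.npy",q)
s=r.read_state();tip=s["tcp_pos"]+R.from_rotvec(s["orientation"]).apply([0,.011,0]);print(proj(m,tip))
```

```text
1 [[283.0, 282.0], [312.0, 267.0], [232.0, 310.0]]
2 [[286.0, 292.0], [319.0, 292.0], [226.0, 292.0]]
3 [[283.0, 301.0], [312.0, 316.0], [230.0, 273.0]]
[ 0.5102  0.0942  0.0523 -0.1551] -8.887666353497005
[[-0.9  0.4]
 [-0.3 -0.1]
 [ 0.7 -0.2]
 [ 0.2 -0.5]
 [ 0.3 -0.6]]
[[316.89898675 316.65322246]]
```

Run:
```python
from go import *
delta(*knobpose(75,28,30,14,11))
```

```text
t 1.95 tcp [0.4737 0.1375 0.1721] F [ 0.57 -0.29  0.54] w 0.002 tip 0.011
target [0.4897 0.1326 0.0725] lin(cm, cur tool) [-0.25 10.09 -0.33] turn deg [-0.07  0.11 -0.15] lin(in target tool) [-0.27 10.09 -0.31]
```

>>> servo_tool:
  turn:
    - [0,0,0]
    - [0,0,0]
    - [0,0,0]
    - [0,0,0]
    - [0,0,0]
    - [0,0,0]
  linear:
    - [-0.3,3,-0.3]
    - [0,3,0]
    - [0,2,0]
    - [0,1,0]
    - [0,1,0]
    - [0,0,0]
  grip: [1,1,1,1,1,1]

```text
time_s: 2.7
tcp_pos: [0.4899, 0.133, 0.0732]
orientation: [-1.528, 0.17, -0.48]
force: [0.0, 0.1, 0.1]
width: -0.0
```

Run:
```python
from go import *
delta(*knobpose(75,28,17.5,14,11))
a=r.get_image("side")[150:300,185:385];cv2.imwrite("pics/s2.png",cv2.resize(a,None,fx=4,fy=4,interpolation=cv2.INTER_CUBIC))
```

```text
t 2.7 tcp [0.4899 0.133  0.0732] F [0.02 0.13 0.14] w -0.0 tip 0.011
target [0.5008 0.1276 0.0749] lin(cm, cur tool) [ 1.23  0.06 -0.05] turn deg [-0.06  0.01 -0.12] lin(in target tool) [ 1.23  0.07 -0.05]
```

View pics/s2.png

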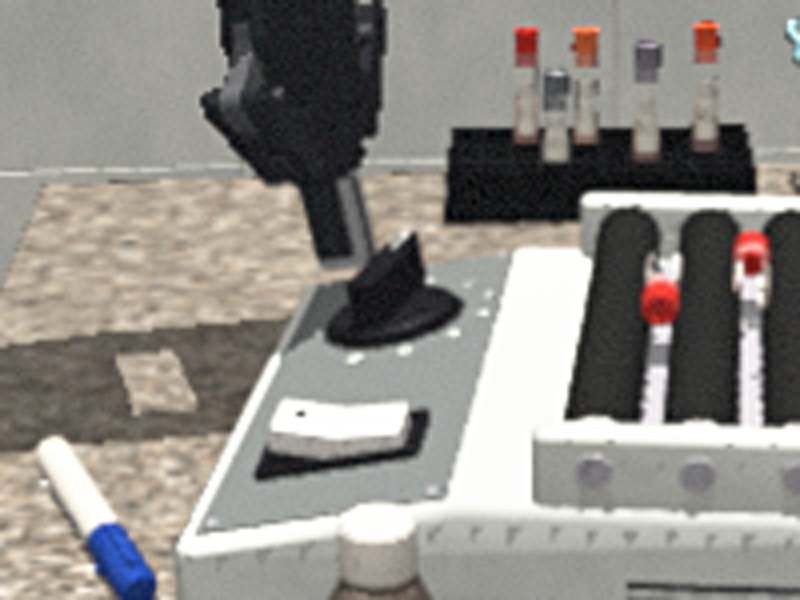

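Run:
```python
from go import *
s=r.read_state();Rc=R.from_rotvec(s["orientation"]);md=r.camera_model("side")
q=s["tcp_pos"]+Rc.apply([[-.011,.011,-.0145],[.011,.011,-.0145],[.011,.011,.0145],[-.011,.011,.0145]])
print(((proj(md,q)-[185,150])*4).round(0))
# plan arc, unit: pose list in tool increments
for phi in [75,70]: 
    print(knobpose(phi,28,17.5,14,11)[0])
x,y=28,17.5;d=10
a,Ra=knobpose(75,x,y,14,11);b,Rb=knobpose(75-d,x,y,14,11)
print("per",d,"deg: lin before turn",Ra.inv().apply(b-a)*100,"after",Rb.inv().apply(b-a)*100,"turn",np.rad2deg((Ra.inv()*Rb).as_rotvec()))
```

```text
[[310. 273.]
 [358. 269.]
 [386. 242.]
 [339. 246.]]
[0.50084813 0.1276125  0.0749024 ]
[0.50366047 0.12790298 0.07545361]
per 10 deg: lin before turn [5.12801330e-01 5.70601071e-17 2.61346019e-01] after [4.59628465e-01 2.60460302e-17 3.46422602e-01] turn [ 4.77689273e-15  1.00000000e+01 -7.96148789e-16]
```

>>> servo_tool:
  turn:
    - [0,0,0]
    - [0,0,0]
    - [0,0,0]
    - [0,5,0]
    - [0,5,0]
    - [0,5,0]
    - [0,5,0]
    - [0,0,0]
  linear:
    - [0.4,0,0]
    - [0.4,0,0]
    - [0.3,0,0]
    - [0.25,0,0.15]
    - [0.25,0,0.15]
    - [0.25,0,0.15]
    - [0.25,0,0.15]
    - [0,0,0]
  grip: [1,1,1,1,1,1,1,1]

```text
time_s: 3.75
tcp_pos: [0.5115, 0.1285, 0.0781]
orientation: [-1.435, 0.438, -0.746]
force: [-0.1, -0.4, 0.5]
width: 0.0
```

Run:
```python
from go import *
delta(*knobpose(55,28,17.5,14,11))
a=r.get_image("scene")[170:320,220:420];cv2.imwrite("pics/c3.png",cv2.resize(a,None,fx=4,fy=4,interpolation=cv2.INTER_CUBIC))
```

```text
t 3.75 tcp [0.5115 0.1285 0.0781] F [-0.09 -0.4   0.52] w 0.0 tip 0.011
target [0.5121 0.1273 0.0772] lin(cm, cur tool) [ 0.11  0.11 -0.06] turn deg [-0.08  0.04 -0.08] lin(in target tool) [ 0.11  0.11 -0.06]
```

View pics/c3.png

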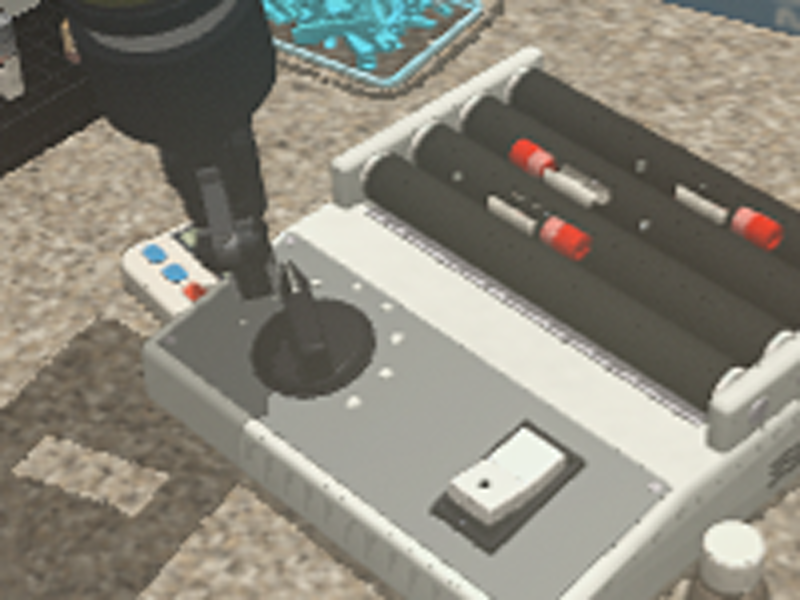

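The knob follows: its nose tip is at about (287,265) in the crop, part-way from mark 2 to mark 3, and the fingertip is on its near side. I'll continue the arc.

>>> servo_tool:
  turn:
    - [0,5,0]
    - [0,5,0]
    - [0,5,0]
    - [0,5,0]
    - [0,5,0]
    - [0,5,0]
    - [0,5,0]
    - [0,0,0]
  linear:
    - [0.25,0.1,0.15]
    - [0.25,0,0.15]
    - [0.25,0,0.15]
    - [0.25,0,0.15]
    - [0.25,0,0.15]
    - [0.25,0,0.15]
    - [0.25,0,0.15]
    - [0,0,0]
  grip: [1,1,1,1,1,1,1,1]

```text
time_s: 4.8
tcp_pos: [0.5288, 0.1191, 0.0808]
orientation: [-1.187, 0.904, -1.184]
force: [0.9, 0.6, -0.0]
width: 0.005
```

```bash
cat > look.py <<'E'
import sys
from go import *
phi=float(sys.argv[1])
delta(*knobpose(phi,28,17.5,14,11))
a=r.get_image("scene")[170:320,220:420];cv2.imwrite(sys.argv[2],cv2.resize(a,None,fx=4,fy=4,interpolation=cv2.INTER_CUBIC))
ms=r.camera_model("scene")
for n in range(8):
    K=F*R.from_euler('z',105-30*n,degrees=True)
    print(n+1,((proj(ms,p[:3]+K.apply([[.033,0,.027],[.012,0,.027]]))-[220,170])*4+1.5).round(0).tolist())
E
python3 look.py 20 pics/c4.png
```

```text
t 4.8 tcp [0.5288 0.1191 0.0808] F [ 0.92  0.58 -0.01] w 0.005 tip 0.011
target [0.529  0.1176 0.0808] lin(cm, cur tool) [ 0.15  0.   -0.01] turn deg [-0.01  0.09 -0.11] lin(in target tool) [ 0.15  0.   -0.01]
1 [[241.0, 287.0], [280.0, 300.0]]
2 [[269.0, 264.0], [290.0, 292.0]]
3 [[305.0, 253.0], [303.0, 288.0]]
4 [[341.0, 256.0], [316.0, 289.0]]
5 [[367.0, 273.0], [326.0, 295.0]]
6 [[376.0, 300.0], [329.0, 305.0]]
7 [[366.0, 330.0], [325.0, 316.0]]
8 [[337.0, 355.0], [315.0, 325.0]]
```

View pics/c4.png

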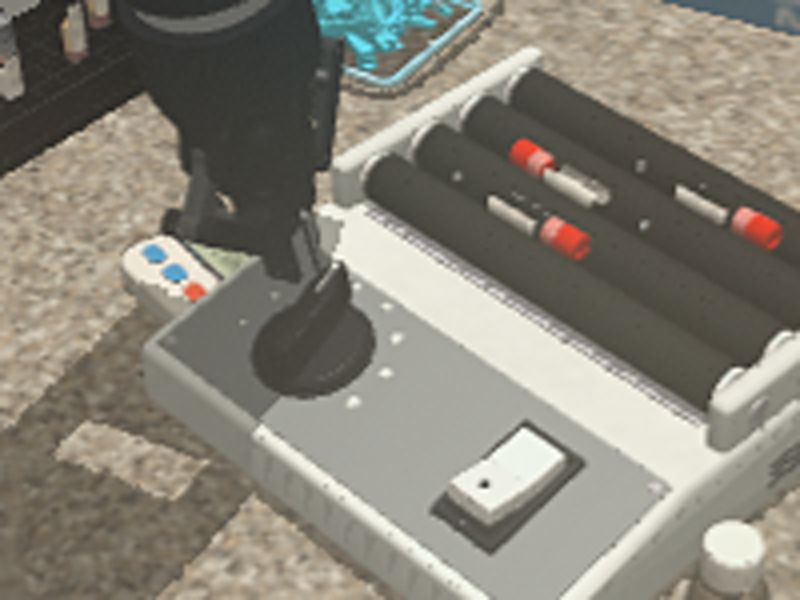

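The nose tip is at about (342,268), so the selector sits in mark 4 (predicted x = 341). I'll carry on round.

>>> servo_tool:
  turn:
    - [0,5,0]
    - [0,5,0]
    - [0,5,0]
    - [0,5,0]
    - [0,5,0]
    - [0,5,0]
    - [0,5,0]
    - [0,0,0]
  linear:
    - [0.27,0,0.15]
    - [0.27,0,0.15]
    - [0.25,0,0.15]
    - [0.25,0,0.15]
    - [0.25,0,0.15]
    - [0.25,0,0.15]
    - [0.25,0,0.15]
    - [0,0,0]
  grip: [1,1,1,1,1,1,1,1]

```text
time_s: 5.85
tcp_pos: [0.5376, 0.1008, 0.0829]
orientation: [-0.826, 1.351, -1.581]
force: [0.3, -0.7, 0.1]
width: 0.0
```

```bash
python3 look.py -15 pics/c5.png | head -2
```

```text
t 5.85 tcp [0.5376 0.1008 0.0829] F [ 0.33 -0.74  0.1 ] w 0.0 tip 0.011
target [0.5374 0.0997 0.0831] lin(cm, cur tool) [ 0.11 -0.01  0.02] turn deg [ 0.07  0.12 -0.09] lin(in target tool) [ 0.11 -0.01  0.02]
```

View pics/c5.png

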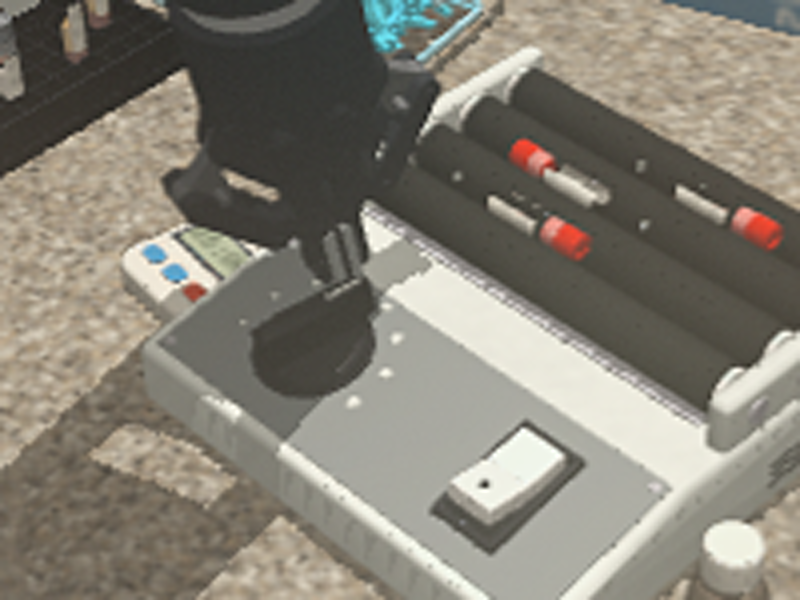

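The white line ends near (362,280), which is mark 5. One more click to go, done gently.

>>> servo_tool:
  turn:
    - [0,5,0]
    - [0,5,0]
    - [0,5,0]
    - [0,5,0]
    - [0,0,0]
    - [0,0,0]
  linear:
    - [0.28,0,0.15]
    - [0.28,0,0.15]
    - [0.25,0,0.15]
    - [0.25,0,0.15]
    - [0,0,0]
    - [0,0,0]
  grip: [1,1,1,1,1,1]

```text
time_s: 6.65
tcp_pos: [0.5373, 0.0889, 0.0832]
orientation: [-0.565, 1.592, -1.783]
force: [-0.3, -0.0, -0.8]
width: -0.001
```

```bash
python3 look.py -35 pics/c6.png | head -2
```

```text
t 6.65 tcp [0.5373 0.0889 0.0832] F [-0.33 -0.01 -0.78] w -0.001 tip 0.011
target [0.537  0.0883 0.0833] lin(cm, cur tool) [ 0.06 -0.01  0.03] turn deg [ 0.1   0.11 -0.06] lin(in target tool) [ 0.06 -0.01  0.03]
```

View pics/c6.png

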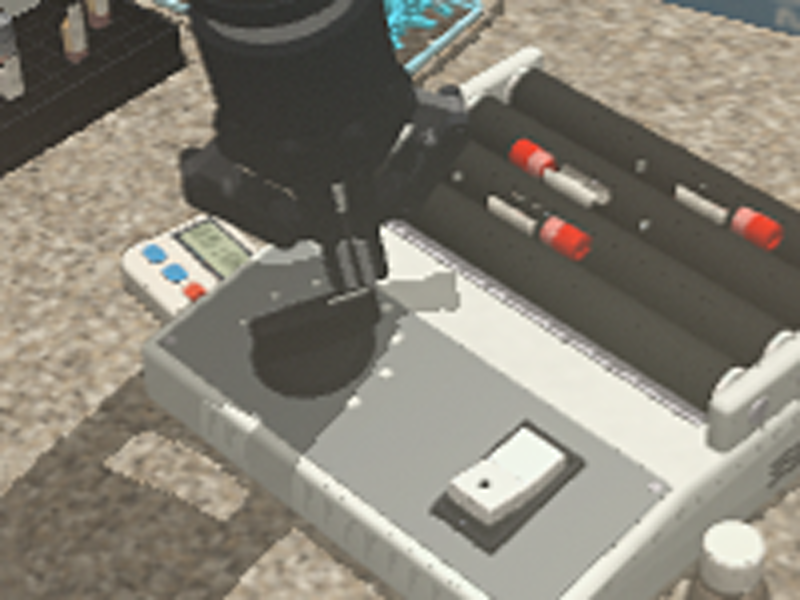

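The white line's slope, (328,303)–(372,290), lies between marks 5 and 6, so it is near halfway. I'll push a few degrees more.

>>> servo_tool:
  turn:
    - [0,3,0]
    - [0,3,0]
    - [0,0,0]
    - [0,0,0]
  linear:
    - [0.16,0,0.1]
    - [0.16,0,0.1]
    - [0,0,0]
    - [0,0,0]
  grip: [1,1,1,1]

```text
time_s: 7.2
tcp_pos: [0.5365, 0.0852, 0.0832]
orientation: [-0.478, 1.663, -1.84]
force: [-0.6, 0.2, -0.6]
width: 0.001
```

```bash
python3 look.py -41 pics/c7.png | head -2
```

```text
t 7.2 tcp [0.5365 0.0852 0.0832] F [-0.61  0.19 -0.57] w 0.001 tip 0.011
target [0.5361 0.0849 0.0833] lin(cm, cur tool) [ 0.04 -0.01 -0.  ] turn deg [ 0.1   0.06 -0.05] lin(in target tool) [ 0.04 -0.01 -0.  ]
```

View pics/c7.png

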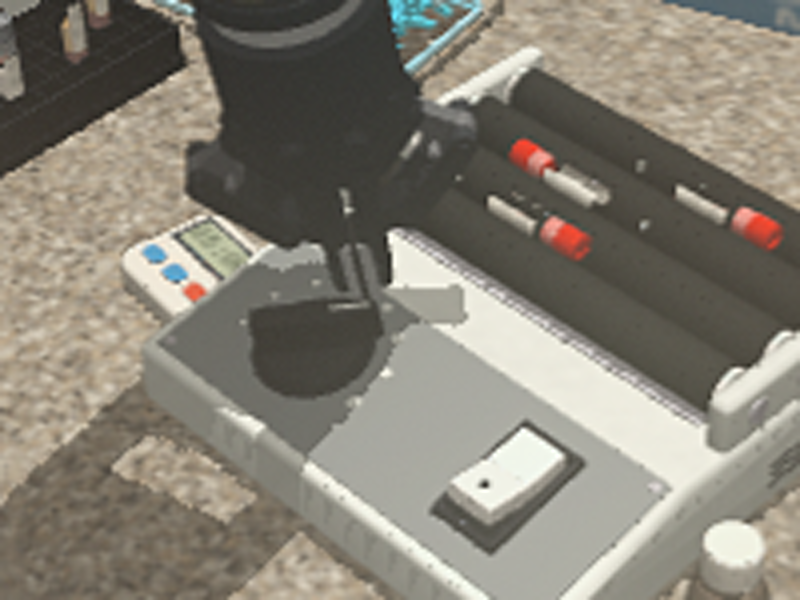

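The line runs (330,307)–(376,304), which matches mark 6 as predicted, (329,305)–(376,300). I'll back the finger off, lift, and check.

>>> servo_tool:
  turn:
    - [0,0,0]
    - [0,0,0]
    - [0,0,0]
    - [0,0,0]
    - [0,0,0]
    - [0,0,0]
  linear:
    - [-0.5,0,0]
    - [-0.5,0,0]
    - [0,-2,0]
    - [0,-3,0]
    - [0,-2,0]
    - [0,0,0]
  grip: [1,1,1,1,1,1]

```text
time_s: 8.0
tcp_pos: [0.5318, 0.0939, 0.1554]
orientation: [-0.472, 1.661, -1.839]
force: [0.1, -0.4, -0.2]
width: -0.001
```

```bash
cat >> go.py <<'E'
def panelpose(yaw,xp,yp,h,lean):
    """tool x = panel x turned yaw deg; tip centre at panel coords (mm), lean extra toward -x deg"""
    Q=F*R.from_euler('y',-lean,degrees=True)*R.from_euler('z',yaw,degrees=True);k=Q.as_matrix()
    T=R.from_matrix(np.c_[k[:,0],-k[:,2],k[:,1]])
    return p[:3]+F.apply(np.array([xp,yp,h])/1e3)-T.apply([0,.011,0]),T
E
python3 look.py -41 pics/c8.png
python3 - <<'E'
from go import *
m=r.camera_model("wrist");im=r.get_image("wrist");cv2.imwrite("pics/w8.png",im)
print(proj(m,p[:3]+F.apply(D)).round(0).tolist())
for n in range(4,8):
    K=F*R.from_euler('z',105-30*n,degrees=True)
    print(n+1,proj(m,p[:3]+K.apply([[.012,0,.027],[.033,0,.027],[-.024,0,.027]])).round(0).tolist())
delta(*panelpose(0,-19,-122,60,8))
E
```

```text
t 8.0 tcp [0.5318 0.0939 0.1554] F [ 0.1  -0.45 -0.2 ] w -0.001 tip 0.011
target [0.5361 0.0849 0.0833] lin(cm, cur tool) [ 1.23  7.18 -0.12] turn deg [-0.04  0.   -0.27] lin(in target tool) [ 1.19  7.18 -0.11]
1 [[241.0, 287.0], [280.0, 300.0]]
2 [[269.0, 264.0], [290.0, 292.0]]
3 [[305.0, 253.0], [303.0, 288.0]]
4 [[341.0, 256.0], [316.0, 289.0]]
5 [[367.0, 273.0], [326.0, 295.0]]
6 [[376.0, 300.0], [329.0, 305.0]]
7 [[366.0, 330.0], [325.0, 316.0]]
8 [[337.0, 355.0], [315.0, 325.0]]
[[213.0, 263.0], [237.0, 241.0], [271.0, 235.0], [304.0, 246.0], [327.0, 270.0], [333.0, 301.0], [322.0, 330.0], [298.0, 349.0]]
5 [[283.0, 308.0], [319.0, 292.0], [223.0, 335.0]]
6 [[286.0, 319.0], [325.0, 322.0], [217.0, 314.0]]
7 [[282.0, 329.0], [315.0, 349.0], [223.0, 294.0]]
8 [[273.0, 336.0], [291.0, 367.0], [241.0, 279.0]]
t 8.1 tcp [0.5303 0.0937 0.1526] F [ 0.45 -0.52 -0.71] w 0.003 tip 0.011
target [ 0.4576 -0.0211  0.1177] lin(cm, cur tool) [13.33  2.33  3.66] turn deg [   9.16 -130.74   -4.32] lin(in target tool) [ -6.26   1.49 -12.46]
```

View pics/c8.png

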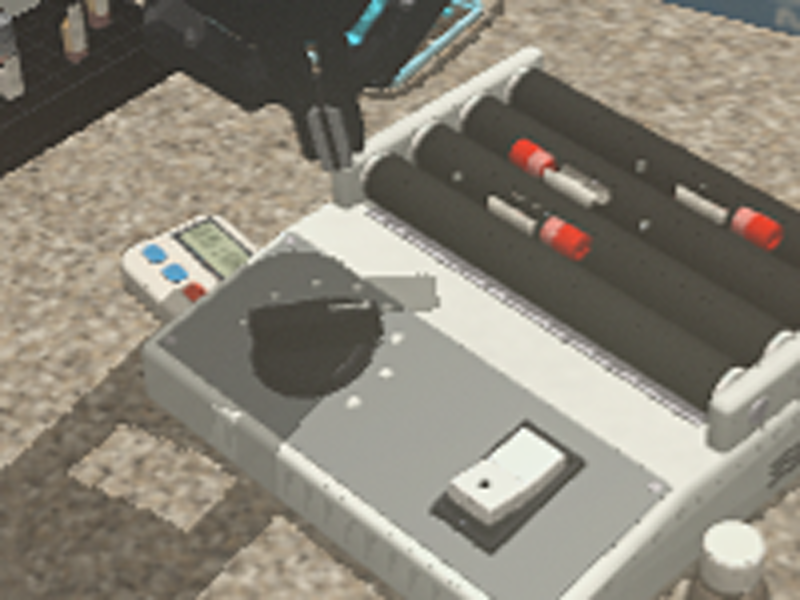

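View pics/w8.png

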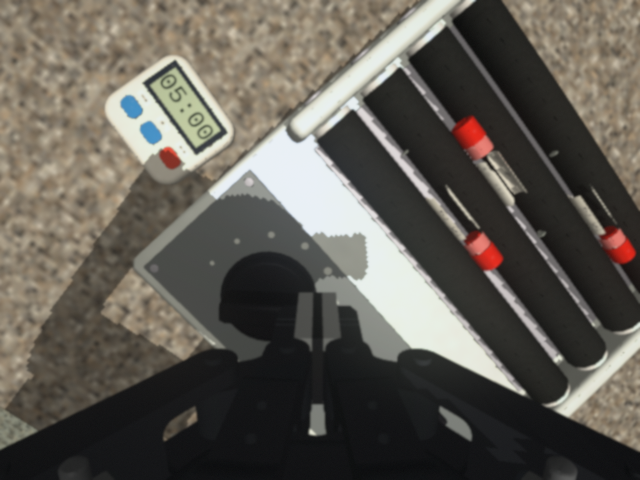

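The selector rests in mark 6 with the finger clear; its line is at (330,305)–(372,305). Now the rocker: the black dot near (484,484) in the crop marks its raised near half. I'll plan the approach with a half-turned wrist.

Run:
```python
from go import *
delta(*panelpose(180,-19,-122,60,8))
```

```text
t 8.1 tcp [0.5303 0.0937 0.1526] F [ 0.45 -0.52 -0.71] w 0.003 tip 0.011
target [ 0.4576 -0.0211  0.1177] lin(cm, cur tool) [13.33  2.33  3.66] turn deg [ 3.54 48.91  7.52] lin(in target tool) [ 6.26  1.49 12.46]
```

>>> servo_tool:
  turn:
    - [0.7,9.8,1.5]
    - [0.7,9.8,1.5]
    - [0.7,9.8,1.5]
    - [0.7,9.8,1.5]
    - [0.7,9.8,1.5]
    - [0,0,0]
    - [0,0,0]
    - [0,0,0]
  linear:
    - [0,0,0]
    - [0,0,0]
    - [0,0,0]
    - [0,0,0]
    - [0,0,0]
    - [2,0.2,4.1]
    - [2,0.2,4.1]
    - [2,0.2,4.1]
  grip: [1,1,1,1,1,1,1,1]

```text
time_s: 9.1
tcp_pos: [0.4557, -0.02, 0.1254]
orientation: [0.52, 2.073, -2.126]
force: [0.4, 0.3, -0.4]
width: 0.003
```

>>> servo_tool:
  turn:
    - [0,0,0]
    - [0,0,0]
  linear:
    - [0,0,0]
    - [0,0,0]
  grip: [1,1]

```text
time_s: 9.35
tcp_pos: [0.4572, -0.0193, 0.1268]
orientation: [0.523, 2.072, -2.126]
force: [0.2, 0.2, 0.6]
width: -0.003
```

Run:
```python
from go import *
delta(*panelpose(180,-19,-122,25,8))
m=r.camera_model("wrist");im=r.get_image("wrist");cv2.imwrite("pics/w9.png",im)
print(proj(m,p[:3]+F.apply([[0,-.122,.007],[-.0155,-.122,.018]])).round(0).tolist())
ms,md=r.camera_model("scene"),r.camera_model("side")
# black dot both views: scene crop(404,364) side crop (141,253) at start
a=(np.array([[404.,364]])+.5)/4-.5+[240,200];b=(np.array([[141.,253]])+.5)/4-.5+[225,190]
t=tri(ms,a,md,b);print("dot panel mm",(F.inv().apply(t[:,:3]-p[:3])*1000).round(1),t[:,3])
```

```text
t 9.35 tcp [ 0.4572 -0.0193  0.1268] F [0.24 0.23 0.6 ] w -0.003 tip 0.011
target [ 0.4645 -0.0221  0.0834] lin(cm, cur tool) [0.71 4.34 0.17] turn deg [ 0.03 -0.14  0.07] lin(in target tool) [0.72 4.34 0.16]
[[321.0, 245.0], [321.0, 279.0]]
dot panel mm [[ -12.7 -121.4   14.4]] [0.00067092]
```

View pics/w9.png

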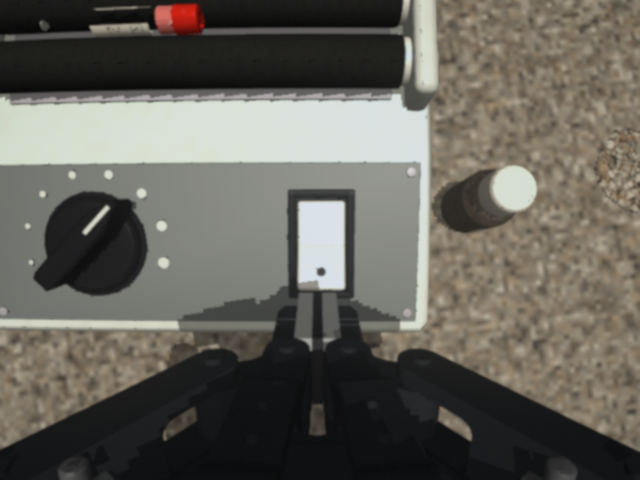

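The wrist view confirms that the pointer aims at dot 6 (141,193), with the nose at (128,205). The rocker is centred at (321,245) with its dot at (321,271), as predicted. I'll descend to just above the rocker, then press in small steps.

>>> servo_tool:
  turn:
    - [0,0,0]
    - [0,0,0]
    - [0,0,0]
    - [0,0,0]
    - [0,0,0]
  linear:
    - [0.7,1.5,0.2]
    - [0,1.5,0]
    - [0,1,0]
    - [0,0.3,0]
    - [0,0,0]
  grip: [1,1,1,1,1]

```text
time_s: 10.02
tcp_pos: [0.4646, -0.0224, 0.0843]
orientation: [0.522, 2.071, -2.125]
force: [0.7, -0.4, 0.4]
width: 0.002
```

```bash
cat > look2.py <<'E'
import sys
from go import *
delta(*panelpose(180,-19,-122,float(sys.argv[1]),8))
a=r.get_image("side")[190:310,205:365];cv2.imwrite(sys.argv[2],cv2.resize(a,None,fx=5,fy=5,interpolation=cv2.INTER_CUBIC))
E
python3 look2.py 11 pics/s10.png
```

```text
t 10.03 tcp [ 0.4646 -0.0224  0.0843] F [ 0.68 -0.44  0.42] w 0.002 tip 0.011
target [ 0.4672 -0.0226  0.0697] lin(cm, cur tool) [ 0.23  1.47 -0.02] turn deg [ 0.03 -0.08  0.04] lin(in target tool) [ 0.24  1.47 -0.02]
```

View pics/s10.png

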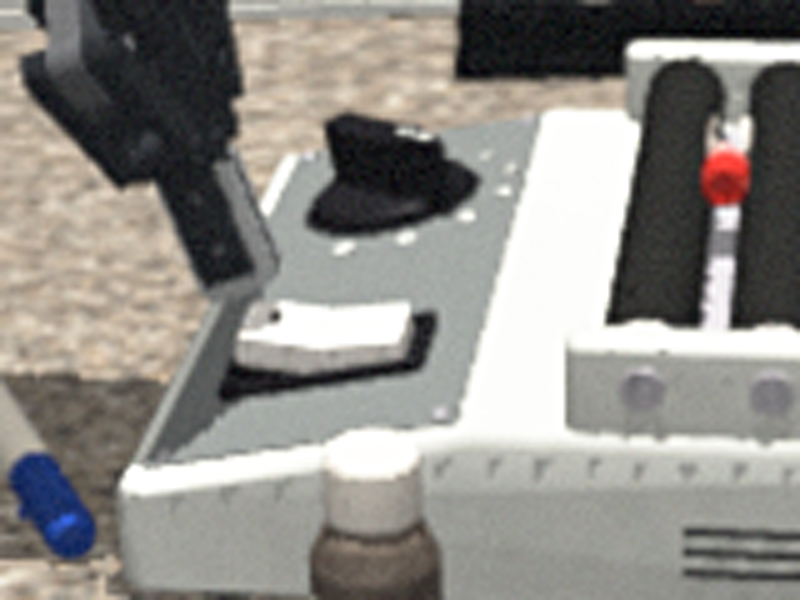

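The tip hovers just above the near half; in the crop, the tip bottom is about (245,285) and the rocker's near edge about (240,335). Pressing along the tool axis in small steps.

>>> servo_tool:
  turn:
    - [0,0,0]
    - [0,0,0]
    - [0,0,0]
    - [0,0,0]
    - [0,0,0]
    - [0,0,0]
  linear:
    - [0,0.3,0]
    - [0,0.3,0]
    - [0,0.3,0]
    - [0,0.2,0]
    - [0,0.2,0]
    - [0,0,0]
  grip: [1,1,1,1,1,1]

```text
time_s: 10.82
tcp_pos: [0.4689, -0.0232, 0.0721]
orientation: [0.524, 2.071, -2.125]
force: [0.0, 0.4, -0.6]
width: 0.001
```

```bash
python3 look2.py 11 pics/s11.png
```

```text
t 10.82 tcp [ 0.4689 -0.0232  0.0721] F [ 0.01  0.44 -0.63] w 0.001 tip 0.011
target [ 0.4672 -0.0226  0.0697] lin(cm, cur tool) [ 0.25  0.17 -0.04] turn deg [ 0.02 -0.11 -0.  ] lin(in target tool) [ 0.25  0.17 -0.04]
```

View pics/s11.png

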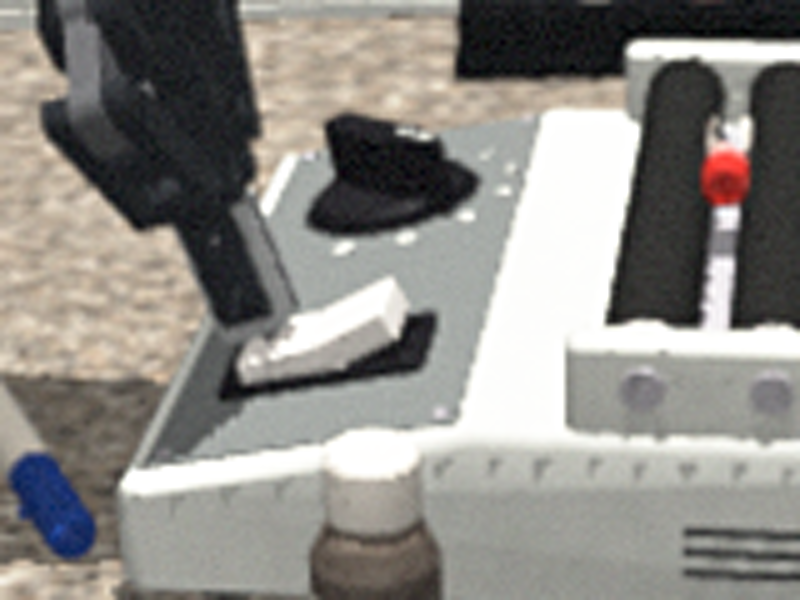

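It has snapped over: the near half is down and the far half raised. I'll press slightly further until force shows, then retreat.

>>> servo_tool:
  turn:
    - [0,0,0]
    - [0,0,0]
    - [0,0,0]
  linear:
    - [0,0.1,0]
    - [0,0.1,0]
    - [0,0,0]
  grip: [1,1,1]

```text
time_s: 11.25
tcp_pos: [0.4694, -0.0233, 0.0703]
orientation: [0.523, 2.071, -2.125]
force: [0.2, -0.4, -0.2]
width: -0.0
```

>>> servo_tool:
  turn:
    - [0,0,0]
    - [0,0,0]
    - [0,0,0]
  linear:
    - [0,0.1,0]
    - [0,0.1,0]
    - [0,0,0]
  grip: [1,1,1]

```text
time_s: 11.62
tcp_pos: [0.4701, -0.0234, 0.0688]
orientation: [0.523, 2.071, -2.126]
force: [-4.4, 0.4, 4.2]
width: 0.001
```

Contact is about 6 N at the bottom stop. Retreating.

>>> servo_tool:
  turn:
    - [0,0,0]
    - [0,0,0]
    - [0,0,0]
    - [0,0,0]
    - [0,0,0]
    - [0,0,0]
  linear:
    - [0,-0.5,0]
    - [0,-1.5,0]
    - [0,-3,0]
    - [0,-4,0]
    - [0,-3,0]
    - [0,0,0]
  grip: [1,1,1,1,1,1]

```text
time_s: 12.38
tcp_pos: [0.432, -0.0175, 0.1851]
orientation: [0.53, 2.066, -2.121]
force: [0.2, 0.0, -0.3]
width: -0.002
```

```bash
python3 look2.py 11 pics/s12.png
python3 - <<'E'
from go import *
im=r.get_image("wrist");cv2.imwrite("pics/w12.png",im)
cv2.imwrite("pics/sc12.png",r.get_image("scene"))
a=cv2.imread("pics/scene0.png");b=cv2.imread("pics/sc12.png")
E
```

```text
t 12.38 tcp [ 0.432  -0.0175  0.1851] F [ 0.16  0.03 -0.25] w -0.002 tip 0.011
target [ 0.4672 -0.0226  0.0697] lin(cm, cur tool) [ 0.56 12.06 -0.04] turn deg [ 0.02 -0.1  -0.38] lin(in target tool) [ 0.48 12.06 -0.04]
```

View pics/s12.png

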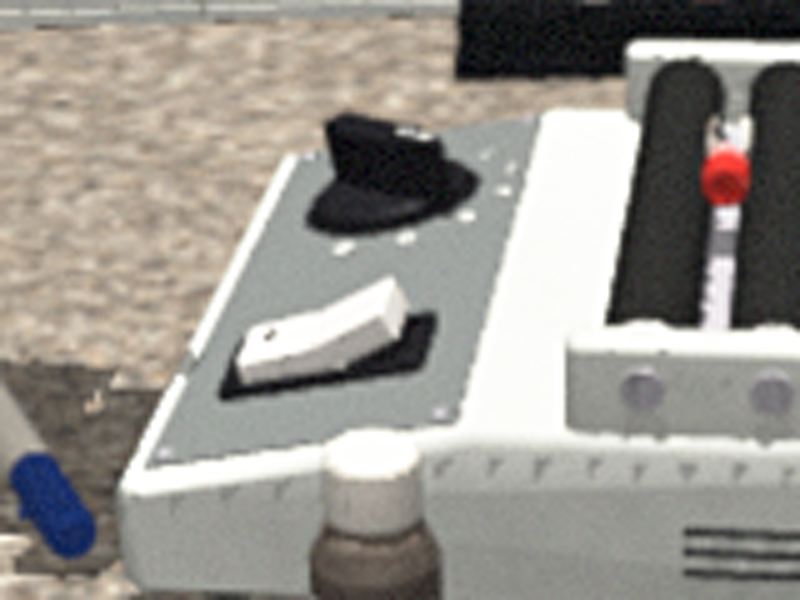

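View pics/w12.png

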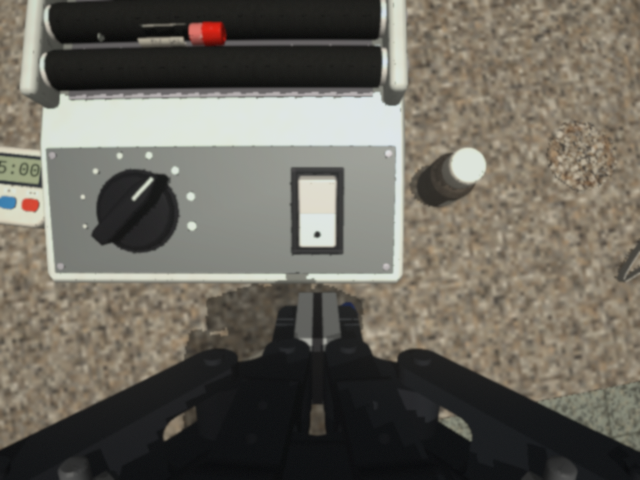

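View pics/sc12.png

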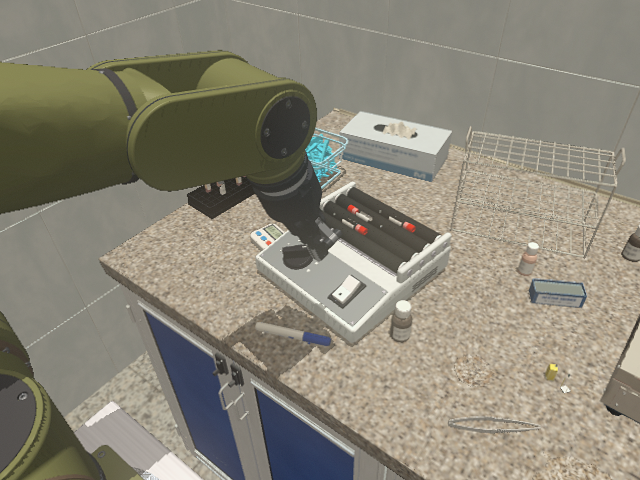

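All views agree. The pointer aims at dot 6 (175,170 in the wrist view). The rocker's near half is down and stays down. The tubes, pen (293,333), vial (402,322) and timer are where they were, and the robot is clear at about 0 N. Handing in.

Run:
```python
from cell import r
print(r.close_job())
```

```text
the job is handed in; nothing more can be done
None
```

The mixer is set to speed six and the drive is switched on. I handed the job in at about 12.5 s of the 51 s allowed, and the hand-in reports no verdict.

- **Selector:** It started in mark two. With the gripper shut, I pushed the side of the bar round clockwise four clicks to mark six, then backed the finger off. The wrist view taken before touching the rocker showed the pointer aimed at dot six.
- **Rocker:** I then pressed the raised near half down until it snapped over, and on to its stop with about 6 N, and lifted clear.
- **Last checks:** The side and wrist views show the near half of the rocker still down and the pointer still on dot six. I judged this by eye, as there is no joint reading. In the pictures the pen, vial, timer and tubes are where they began, and the wrist force with the arm clear is about 0 N.
- **Disagreement:** My first pose fit, from automatically found dot centres, was off by 1 to 2 pixels. I replaced it with hand-read dots, which fitted to within 1 pixel and matched the wrist view. No check failed.

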